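Set the code on the blue reagent chest

TASK

Two reagent chests with thumbwheel locks stand on the lab bench. Set the blue chest to code 4-2: roll its left wheel (orange tab) until the field with four dots faces straight up at the index post, and its right wheel (white tab) until the field with two dots does. Leave the grey chest alone: do not touch it.

Things in the scene. Friction and masses are not known exactly. Their poses are not given: they have to be found in the camera images.
- chest: Fixed blue steel chest, 150 (x) x 220 (y) x 85 mm tall. Origin: centre of underside; z up, +x to its back (hinges), -x front (hasp, robot side), +y left seen from the front. Two black thumbwheels, radius 34, 50 wide, half sunk in the lid: axles along y at x=0, z=85, centred at y=+50 (left) and -50 (right). On each, 30 mm to -y, a fixed index post 5 thick, 33 above the lid, red stripe.
- wheel_left (a joint): Angle (rad) of blue chest's left wheel. Orange radial tab, 8 mm thick, 24 wide, centred at chest y=+62, end 58 mm from axle: push it over with shut fingertips; 39 mm above the lid they clear drum and post. 0: tab upright, 3 is up; positive: tab leans to chest's +x; each 0.524 is one number: +0.524 is 4, -0.524 is 2. Stops +-1.1. Friction 3 N at tab end, no detents, stays put. Starts -0.65 to 0.
- wheel_right (a joint): Same for the blue chest's right wheel, white tab centred at chest y=-38 mm; starts 0 to 0.65; -0.524 (tab leaning 30 degrees to the front) is 2. Both wheels: the half to -y of the tab bears fields of dots 30 degrees apart: 1 white, 2 yellow, 3 green, 4 blue, 5 red; the field facing straight up, beside the post, is the number set.
- grey_chest: Grey painted chest, fixed, same size, frame and wheels as the blue one. It stands beside it, to the left or the right. Not to be touched. Its wheels start anywhere.

How it is judged:
By the outcome, as a careful person would: the job done as asked, in the order asked, and still so for the second after the job is handed in, with the robot touching nothing.
It also fails if it takes over 40 s, if anything falls off the work surface, if the arm or the gripper's body presses on something with over 40 N, if the wrist force passes 120 N, or if a joint passes its speed limit or range.

ROBOT

A 6-joint arm with a two-finger parallel gripper is mounted at the origin on the work surface. World frame = base frame: x ahead of the robot, y to its left, z up, the work surface at z = 0. Lengths are in m, angles in rad, forces in N, time in s.
With the tool pointing down it reaches from about 0.225 to 0.875 m from the base axis. Payload 3.4 kg.
Tool frame: the origin (TCP) lies at the very end of the fingers, on their centre line; the grasp point (between the pads) lies 19 mm behind it; z points along the fingers, y is the direction in which the jaws open and shut (so a half turn about z gives the same grasp; the last joint's range is limited). The gripper opens to 85 mm and grips with 20 to 120 N. Pads are 22 mm wide; open, the fingers measure 114 mm over their backs; the gripper's body (76 mm by 85 mm) begins 54 mm behind the grasp point. The pads swing forward as they close: fully open they stand 13 mm farther back than shut.
Start: joints at [-1.452, 0.276, 1.505, -0, 1.361, -0.121], TCP at [0.137, -0.559, 0.197] pointing down, gripper open.
Joint ranges: [-2.89, 2.89], [-0.75, 2.08], [0.22, 2.7], [-1.18, 4.32], [0.11, 2.71], [-2.7, 2.7]. Speed limits (rad/s): [2.57, 2.57, 3.14, 3.14, 3.14, 3.14].

INTERFACE

Orientations are given as a unit quaternion [w, x, y, z].
In Python, from rig import get_state, get_image, camera_model, sign_off gives the robot as it stands. The module is installed in compiled form; this text tells all that it offers.
- The arm moves only by the tool drive_tool, never from a script. Its argument "motion" is text: rows parted by semicolons, each of 7 numbers parted by spaces: the turn, a rotation vector about the tool's x, y, z in degrees, then the shift along the tool's x, y, z in m, then the opening in per cent of the stroke, from 0 (shut) to 100 (fully open). In form: wx wy wz tx ty tz hand; .... A call has 1 to 12 rows; each row shifts and turns the pose as measured when the row begins, along the tool's axes as they then stand; what a row does not reach is not made up. A row lasts 1/8 s, in which the tool goes at most 62.5 mm and 10.7 degrees, less where a joint would pass 70% of its speed; a pose out of reach is approached as far as the arm can. A call is refused whole if a number of a shift passes 0.0625 or a number of a turn 10.7, either way. A call with a gripper value outside its range is refused whole. The fingers move at their own pace and stop on an object; "newtons" is the grip in N (left out, the last holds). Time passes only in rows, so rows that do not move let the fingers close. It gives the time, the measured TCP pose, the force and the opening at its end, in the units of the state.
- get_state(): the state, without advancing time (a new reading comes with each control period).
- get_image(name): name is "side" or "top"; returns (picture, depth): 384x512x3 uint8, red, green, blue; 384x512 float32, m along the optical axis (not along the pixel's ray), 0 where there is no reading.
- camera_model(name): a dict with "camera_matrix" (3x3 intrinsics, pixels), "cam_to_world" (4x4, takes a point from camera to world coordinates). Camera axes: x right, y up, looking along -z (the intrinsics and any distortion apply to the point x, -y, -z); pixel columns grow to the right and rows downward; lengths in m; the calibration is good to about 2 mm. A picture is of the moment at which its call begins. camera_model takes no time and is no camera call.
- sign_off(): hands the job in, once; it reports no verdict.
The state is a dict: "clock": time; "qpos": joint angles; "qd": joint speeds; "effort": joint torques, N m; "position": TCP position; "ee_rot": TCP orientation; "contact_force": force on the tool from outside, world axes, zero at the start; "moment": the same for the moment, N m; "width": finger opening in m.
Only numpy, scipy, OpenCV 4.12 (cv2) and the standard library are available. Lean on these libraries where they do the work, as an engineer would, in place of code of your own. Each camera call takes 0.05 s, during which the arm holds its last target.

## Working session

There is one attempt and no reset: what is moved stays moved. The work goes in short steps, Python scripts to look and compute and a tool call to move; the robot and the scene stay as the last step left them, time stands still between calls to the robot, and variables do not carry over. Pictures are saved under pics/ and viewed, and the job is handed in when it is done.

Besides the shell and the picture viewer there is one more tool, called after "Call:" as name(argument=value, ...) on one line, values as JSON. drive_tool: Moves the arm, as the interface text tells. Its arguments: {"type":"object","properties":{"motion":{"type":"string"},"newtons":{"type":"number"}},"required":["motion"]}

```bash
mkdir -p pics; cat > h.py <<'E'
import numpy as np,cv2
from rig import *
def save(n,f):
    im,d=get_image(n); cv2.imwrite(f'pics/{f}.png',im[:,:,::-1]); np.savez(f'pics/{f}.npz',im=im,d=d); return im,d
def pts(n,d):
    m=camera_model(n);K=np.array(m['camera_matrix']);T=np.array(m['cam_to_world'])
    v,u=np.mgrid[0:d.shape[0],0:d.shape[1]]
    P=np.stack([(u-K[0,2])/K[0,0]*d,-(v-K[1,2])/K[1,1]*d,-d],-1)
    return P@T[:3,:3].T+T[:3,3]
E
python3 - <<'E'
from h import *
for n in('top','side'):
    save(n,n+'0'); print({k:np.round(v,4) if not isinstance(v,str) else v for k,v in camera_model(n).items()})
print(get_state())
E
```

```text
{'camera_matrix': array([[448.6608,   0.    , 257.3346],
       [  0.    , 448.6608, 195.054 ],
       [  0.    ,   0.    ,   1.    ]]), 'cam_to_world': array([[-0.0057,  0.9882, -0.1531,  0.4024],
       [-0.9997, -0.0018,  0.0251,  0.006 ],
       [ 0.0246,  0.1532,  0.9879,  1.0692],
       [ 0.    ,  0.    ,  0.    ,  1.    ]])}
{'camera_matrix': array([[452.1075,   0.    , 253.0388],
       [  0.    , 452.1075, 187.7574],
       [  0.    ,   0.    ,   1.    ]]), 'cam_to_world': array([[-0.8174,  0.3638, -0.4466,  0.1398],
       [-0.576 , -0.5079,  0.6405,  0.5768],
       [ 0.0061,  0.7808,  0.6247,  0.6495],
       [ 0.    ,  0.    ,  0.    ,  1.    ]])}
{'clock': 0.1, 'qpos': array([-1.45202707e+00,  2.76546880e-01,  1.50601451e+00,  2.52651323e-05,
        1.36073136e+00, -1.20979894e-01]), 'qd': array([-0.00126318, -0.00014766, -0.00400354,  0.00112705, -0.00211825,
        0.00065269]), 'effort': array([ 9.35902353e-04, -4.17699337e+01, -2.46404904e+01, -1.23597151e-04,
        5.76464998e-03,  1.47620983e-05]), 'position': array([ 0.13649004, -0.55800938,  0.19661447]), 'ee_rot': array([-8.50034644e-04,  9.92823600e-01,  1.19585014e-01,  1.32921932e-05]), 'contact_force': array([ 0.35482287,  0.4587403 , -0.13624384]), 'moment': array([ 0.02764903,  0.03364054, -0.01964525]), 'width': 0.0852097811002658}
```

View pics/top0.png

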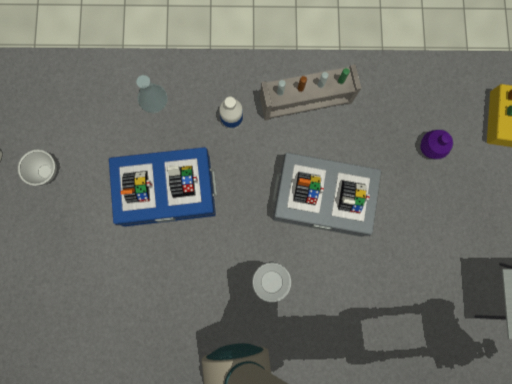

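View pics/side0.png

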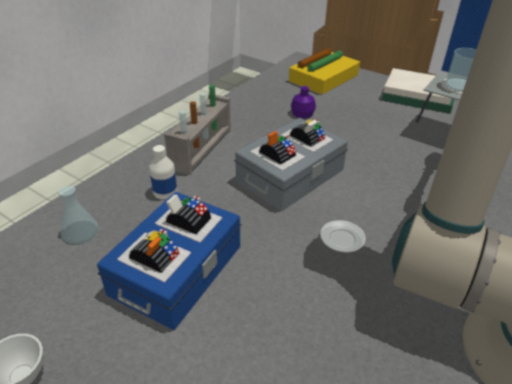

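Both chests show in the pictures. In the top view the blue one is on the robot's left, around (162,187), and the grey one around (327,195). I'll fit the lid pose and the tab angles.

```bash
python3 - <<'E'
from h import *
for n in('top','side'):
    z=np.load(f'pics/{n}0.npz');im,d=z['im'],z['d'];P=pts(n,d)
    hsv=cv2.cvtColor(im,cv2.COLOR_RGB2HSV)
    reg=np.zeros(d.shape,bool)
    if n=='top': reg[135:235,95:225]=1
    else: reg[185:330,90:250]=1
    lid=reg&(abs(P[...,2]-.085)<.008)&(d>0)
    q=P[lid][:,:2]
    r=cv2.minAreaRect((q*1000).astype(np.float32)); print(n,r,'zmed',np.median(P[lid][:,2]),lid.sum())
    print(cv2.boxPoints(r))
    print('table',np.median(P[250:300,100:200,2]) )
    # white plates corners? wheel+tab points above 0.13
    hi=reg&(P[...,2]>.120)&(d>0)&(P[...,2]<.17)
    v,u=np.where(hi)
    for a,b in zip(v,u): print(a,b,np.round(P[a,b],3),im[a,b]) if n=='top' else 0
z=np.load('pics/top0.npz')['im'];cv2.imwrite('pics/topc.png',cv2.resize(z[140:230,100:225,::-1],None,fx=6,fy=6,interpolation=2))
z=np.load('pics/side0.npz')['im'];cv2.imwrite('pics/sidec.png',cv2.resize(z[185:325,90:250,::-1],None,fx=4.2,fy=4.2,interpolation=2))
E
```

```text
top ((577.293212890625, 195.7336883544922), (154.15103149414062, 219.67410278320312), 6.440815448760986) zmed 0.08719347327868571 5066
[[488.383   296.23138]
 [513.0253   77.94381]
 [666.2034   95.23599]
 [641.5611  313.52356]]
table 0.0018505625690908856
166 172 [0.609 0.162 0.139] [185 184 169]
166 173 [0.609 0.16  0.137] [188 188 172]
166 174 [0.609 0.158 0.14 ] [191 190 173]
166 175 [0.609 0.156 0.14 ] [197 197 178]
166 176 [0.609 0.154 0.138] [197 196 178]
166 177 [0.608 0.151 0.141] [194 194 176]
166 178 [0.61  0.15  0.135] [172 171 157]
167 167 [0.607 0.173 0.137] [180 179 164]
167 168 [0.607 0.17  0.139] [198 197 180]
167 169 [0.606 0.168 0.142] [193 193 174]
167 170 [0.607 0.166 0.138] [191 191 174]
167 171 [0.606 0.164 0.141] [193 192 175]
167 172 [0.607 0.162 0.136] [193 192 173]
167 173 [0.607 0.16  0.139] [194 193 176]
167 174 [0.607 0.158 0.137] [196 195 178]
167 175 [0.606 0.155 0.141] [202 201 183]
167 176 [0.607 0.153 0.14 ] [202 202 183]
167 177 [0.606 0.151 0.14 ] [199 198 180]
167 178 [0.606 0.149 0.141] [156 156 141]
168 167 [0.604 0.172 0.14 ] [180 179 164]
168 
[... 18946 characters left out ...]
138] [165  94  55]
193 129 [0.551 0.249 0.143] [161  93  57]
193 130 [0.551 0.247 0.143] [159  97  66]
193 131 [0.55  0.244 0.145] [153  98  68]
193 132 [0.551 0.244 0.139] [91 75 66]
194 121 [0.548 0.265 0.145] [160 114 112]
194 122 [0.549 0.264 0.14 ] [186 142 122]
194 123 [0.549 0.262 0.141] [173 124 100]
194 124 [0.549 0.26  0.141] [138  95  73]
194 125 [0.549 0.257 0.143] [109  81  67]
194 126 [0.549 0.256 0.139] [103  78  62]
side ((575.4347534179688, 195.00863647460938), (153.80404663085938, 222.02696228027344), 6.093871116638184) zmed 0.08624974718023715 5792
[[487.18237  297.23108 ]
 [510.7522    76.45872 ]
 [663.68713   92.786194]
 [640.1173   313.55856 ]]
table 0.08565266773304137
```

View pics/topc.png

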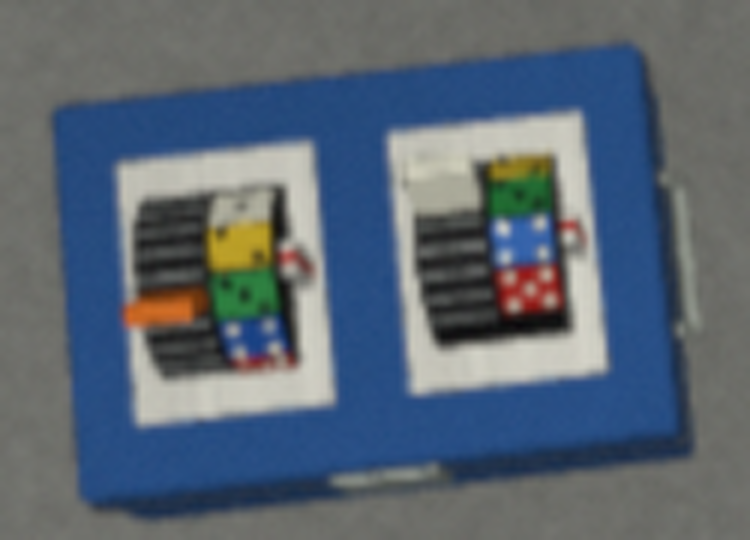

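View pics/sidec.png

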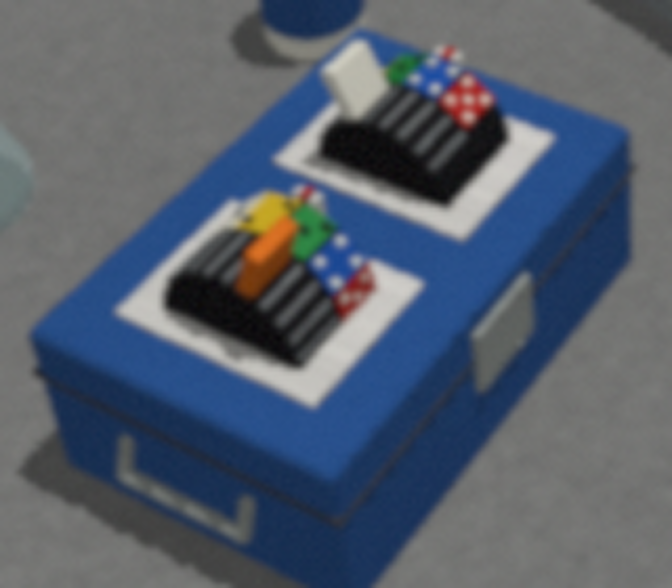

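```bash
cat >> h.py <<'E'
from scipy.optimize import least_squares
def ana(n,im,d,C=(.576,.195),yaw=np.radians(6.27),v=True):
    P=pts(n,d);c,s=np.cos(yaw),np.sin(yaw)
    X=P-np.array([C[0],C[1],0]);q=np.stack([c*X[...,0]+s*X[...,1],-s*X[...,0]+c*X[...,1],P[...,2]],-1)
    ok=(d>0)&(abs(q[...,0])<.09)&(abs(q[...,1])<.115)&(q[...,2]>.075)&(q[...,2]<.16)
    return q,ok
E
python3 - <<'E'
from h import *
for n in('top','side'):
    z=np.load(f'pics/{n}0.npz');im,d=z['im'].astype(int),z['d'];q,ok=ana(n,im,d)
    lid=ok&(abs(q[...,2]-.0865)<.006)
    # blue rim corners by y-binned extents
    L=q[lid]
    for nm,a,b in(('x',0,1),('y',1,0)):
        e=[(t,np.percentile(L[abs(L[:,b]-t)<.01][:,a],[2,98])*1000) for t in np.arange(-.06,.061,.03)]
        print(n,nm,[(round(t*1000),np.round(m,1).tolist()) for t,m in e])
    for nm,y0,ty in(('L',.05,.062),('R',-.05,-.038)):
        r=np.hypot(q[...,0],q[...,2]-.087)
        dr=ok&(abs(q[...,1]-y0)<.023)&(q[...,2]>.098)&(r<.039)
        f=least_squares(lambda p:np.hypot(q[dr][:,0]-p[0],q[dr][:,2]-p[1])-.034,[0,.087],loss='soft_l1',f_scale=.002)
        print(n,nm,'axle',np.round(f.x*1000,1),dr.sum(),'yrange',np.percentile(q[dr][:,1],[1,99])*1000)
        tb=ok&(abs(q[...,1]-ty)<.02)&(r>.043)
        T=q[tb]; print('  tab y',np.percentile(T[:,1],[2,50,98])*1000,'n',len(T),'mean ang',np.degrees(np.mean(np.arctan2(T[:,0],T[:,2]-.087))), 'rmax',np.percentile(np.hypot(T[:,0],T[:,2]-.087),95))
        def res(p):
            # box rect in x-z: half thick 4, radial to 58
            u=T[:,0]*np.sin(p[0])+(T[:,2]-.087)*np.cos(p[0]); w=T[:,0]*np.cos(p[0])-(T[:,2]-.087)*np.sin(p[0])
            a=np.abs(w)-.004;b=u-.058
            return np.where((a<0)&(b<0),np.maximum(a,b),np.hypot(np.maximum(a,0),np.maximum(b,0)))
        f=least_squares(res,[np.mean(np.arctan2(T[:,0],T[:,2]-.087))],loss='soft_l1',f_scale=.002)
        print('  tab angle',np.degrees(f.x), f.cost)
E
```

```text
top x [(-60, [-70.4, 75.2]), (-30, [-71.2, 74.2]), (0, [-70.2, 72.9]), (30, [-71.3, 74.2]), (60, [-71.9, 74.5])]
top y [(-60, [-105.0, 104.6]), (-30, [-106.2, 106.4]), (0, [-107.1, 107.7]), (30, [-106.2, 107.7]), (60, [-104.6, 106.2])]
top L axle [ 2.2 87.4] 577 yrange [27.68551463 72.60607301]
  tab y [43.12963757 62.32065385 80.7921757 ] n 578 mean ang -2.066004889398538 rmax 0.0731984967973581
  tab angle [-93.3480575] 0.00791419996414306
top R axle [ 3.  87.1] 553 yrange [-72.70645968 -27.34090463]
  tab y [-56.97915254 -38.03702559 -18.92924671] n 604 mean ang 3.5791981184843786 rmax 0.0729922998985112
  tab angle [93.16282188] 0.010354118437002183
side x [(-60, [-72.7, 74.0]), (-30, [-72.5, 72.0]), (0, [-72.6, 70.6]), (30, [-73.1, 72.5]), (60, [-73.4, 72.1])]
side y [(-60, [-102.2, 108.0]), (-30, [-103.5, 108.3]), (0, [-105.7, 109.2]), (30, [-26.5, 109.0]), (60, [-102.6, 108.8])]
side L axle [ 1.3 86.5] 691 yrange [27.45619617 72.78919347]
  tab y [43.03861955 63.06455914 81.27891006] n 856 mean ang -20.288070435201647 rmax 0.07402856090433554
  tab angle [-93.56944871] 0.01538235379282329
side R axle [ 2.3 86.5] 613 yrange [-72.43560812 -27.27109087]
  tab y [-56.70485861 -36.6874958  -18.63908407] n 692 mean ang -10.732494443716789 rmax 0.07387028811725152
  tab angle [-86.35001209] 0.014010176810606985
```

```bash
cat >> h.py <<'E'
def tabs(n,im,d,zc=.087):
    q,ok=ana(n,im,d,C=(.578,.1955));o={}
    for nm,ty in(('L',.062),('R',-.038)):
        r=np.hypot(q[...,0],q[...,2]-zc)
        tb=ok&(abs(q[...,1]-ty)<.014)&(r>.040)&(r<.064)&(q[...,2]>.1); T=q[tb]
        a0=np.mean(np.arctan2(T[:,0],T[:,2]-zc))
        def res(p):
            u=T[:,0]*np.sin(p[0])+(T[:,2]-zc)*np.cos(p[0]); w=T[:,0]*np.cos(p[0])-(T[:,2]-zc)*np.sin(p[0])
            a=np.abs(w)-.004;b=u-.058
            return np.where((a<0)&(b<0),np.maximum(a,b),np.hypot(np.maximum(a,0),np.maximum(b,0)))
        f=least_squares(res,[a0],loss='soft_l1',f_scale=.002)
        print(n,nm,len(T),'ymed',np.median(T[:,1])*1000,'tab angle rad',f.x,'mean',a0,'rms mm',1000*np.sqrt(np.mean(res(f.x)**2)))
E
python3 - <<'E'
from h import *
for n,zc in(('top',.087),('side',.0863)):
    z=np.load(f'pics/{n}0.npz');tabs(n,z['im'],z['d'],zc)
E
```

```text
top L 63 ymed 60.670312146390664 tab angle rad [-0.33584892] mean -0.3109065506492012 rms mm 1.4521916606630834
top R 93 ymed -37.71457368713972 tab angle rad [0.43301228] mean 0.3793867826810476 rms mm 1.161808523912323
side L 131 ymed 64.86221906025747 tab angle rad [-0.34637009] mean -0.37596961035676973 rms mm 1.2445598872846586
side R 139 ymed -35.65312042339781 tab angle rad [0.41793803] mean 0.35953202697048725 rms mm 1.2899862806478026
```

Call:
drive_tool(motion="0 0 7.4 0 0 -0.05 0;0 0 0 0.03 -0.05 0 0;0 0 0 0.03 -0.05 0 0;0 0 0 0.03 -0.05 0 0;0 0 0 0.03 -0.05 0 0;0 0 0 0.03 -0.05 0 0;0 0 0 0.03 -0.05 0 0;0 0 0 0.03 -0.05 0 0;0 0 0 0.03 -0.05 0 0;0 0 0 0.03 -0.05 0 0;0 0 0 0.03 -0.05 0 0;0 0 0 0 0 0 0")

```text
clock: 1.6
position: [0.3886, -0.0127, 0.2469]
ee_rot: [-0.003, 0.999, 0.052, 0.002]
contact_force: [0.9, -1.2, 0.3]
width: 0.0003
```

```bash
cat >> h.py <<'E'
def go(cx,cy,z):
    from scipy.spatial.transform import Rotation as R
    s=get_state();q=s['ee_rot'];r=R.from_quat([q[1],q[2],q[3],q[0]]);M=r.as_matrix()
    y=np.radians(6.27);c,sn=np.cos(y),np.sin(y)
    A=np.array([[c,-sn],[sn,c]])
    t=np.r_[np.array([.578,.1955])+A@[cx,cy],z]
    D=np.array([[c,sn,0],[sn,-c,0],[0,0,-1]])
    print('t',s['clock'],'chest xy mm',np.round(1000*A.T@(s['position'][:2]-[.578,.1955]),1),'z',s['position'][2].round(4),'shift tool',np.round(M.T@(t-s['position']),4),'turn',np.round(np.degrees(R.from_matrix(M.T@D).as_rotvec()),2),'F',np.round(s['contact_force'],2),'w',s['width'])
E
python3 -c "
from h import *
go(-.07,.062,.2)"
```

```text
t 1.6 chest xy mm [-211.  -186.3] z 0.2469 shift tool [ 0.1394 -0.2488  0.0491] turn [-0.38 -0.24 -0.32] F [ 0.9  -1.16  0.25] w 0.0003297095735314818
```

Call:
drive_tool(motion="-0.4 -0.2 -0.3 0.028 -0.05 0 0;0 0 0 0.028 -0.05 0 0;0 0 0 0.028 -0.05 0 0;0 0 0 0.028 -0.05 0 0;0 0 0 0.027 -0.049 0 0;0 0 0 0 0 0 0;0 0 0 0 0 0.04 0;0 0 0 0 0 0 0")

```text
clock: 2.6
position: [0.5055, 0.2437, 0.2027]
ee_rot: [0.006, 0.999, 0.048, -0.002]
contact_force: [-0.4, 0.3, 0.7]
width: 0.0001
```

```bash
python3 -c "
from h import *
go(-.07,.062,.124)
im,d=save('side','s1')
cv2.imwrite('pics/s1c.png',cv2.resize(im[100:330,60:300,::-1],None,fx=2.5,fy=2.5))"
```

```text
t 2.6 chest xy mm [-66.8  55.8] z 0.2027 shift tool [-0.003  -0.0071  0.0786] turn [ 0.68  0.21 -0.74] F [-0.42  0.27  0.7 ] w 0.00013335732104859956
```

View pics/s1c.png

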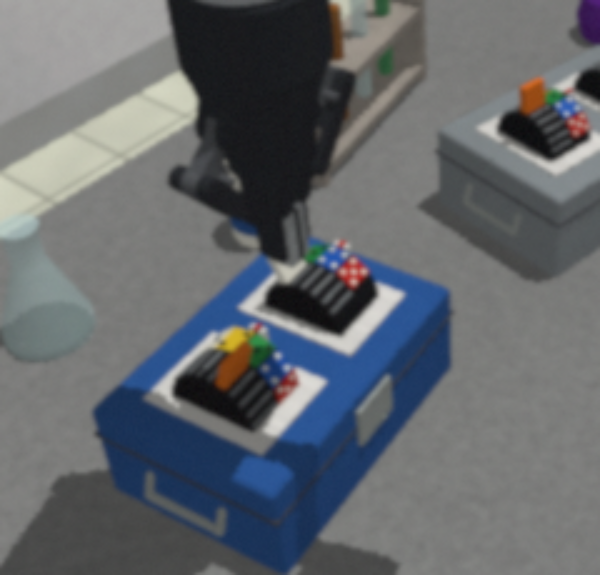

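The shut fingertips, near crop (290,260), are high above the chest's front. Next I'll descend.

Call:
drive_tool(motion="0.7 0.2 -0.7 -0.003 -0.007 0.025 0;0 0 0 0 0 0.03 0;0 0 0 0 0 0.02 0;0 0 0 0 0 0 0;0 0 0 0 0 0 0")

```text
clock: 3.28
position: [0.5113, 0.2469, 0.1396]
ee_rot: [-0.002, 0.999, 0.051, 0.011]
contact_force: [-0.2, -0.2, 0.4]
width: -0.0
```

```bash
python3 -c "
from h import *
go(-.04,.062,.124)"
```

```text
t 3.275 chest xy mm [-60.7  58.4] z 0.1396 shift tool [ 0.0203 -0.0037  0.0161] turn [-0.21 -1.32 -0.41] F [-0.23 -0.17  0.44] w -4.783086936568381e-05
```

Call:
drive_tool(motion="-0.2 -1.3 -0.4 0 -0.004 0.015 0;0 0 0 0 0 0 0;0 0 0 0 0 0 0")

```text
clock: 3.65
position: [0.5131, 0.2515, 0.1263]
ee_rot: [-0.001, 0.999, 0.055, 0.002]
contact_force: [-0.4, -0.5, -0.2]
width: -0.0002
```

```bash
python3 -c "
from h import *
go(-.04,.062,.124)"
```

```text
t 3.65 chest xy mm [-58.4  62.8] z 0.1263 shift tool [0.0184 0.0008 0.0023] turn [-0.05 -0.19 -0.01] F [-0.45 -0.55 -0.19] w -0.00023838633491164864
```

Call:
drive_tool(motion="0 -0.2 0 0.01 0 0.002 0;0 0 0 0.01 0 0 0;0 0 0 0.01 0 0 0;0 0 0 0.01 0 0 0;0 0 0 0.01 0 0 0;0 0 0 0 0 0 0")

```text
clock: 4.4
position: [0.5676, 0.2576, 0.1242]
ee_rot: [-0.0, 0.999, 0.055, 0.0]
contact_force: [0.1, 0.7, -0.3]
width: 0.0003
```

```bash
python3 -c "
from h import *
go(.005,.062,.124)
for n in('top','side'):
  im,d=save(n,n+'2')
  c=im[140:230,100:225] if n=='top' else im[150:325,70:270]
  cv2.imwrite(f'pics/{n}2c.png',cv2.resize(c[:,:,::-1],None,fx=3.4,fy=3.4,interpolation=2))
"
```

```text
t 4.4 chest xy mm [-3.5 62.9] z 0.1242 shift tool [0.0085 0.0009 0.0002] turn [-0.05 -0.05 -0.  ] F [ 0.08  0.68 -0.32] w 0.00034528765886062367
```

View pics/side2c.png

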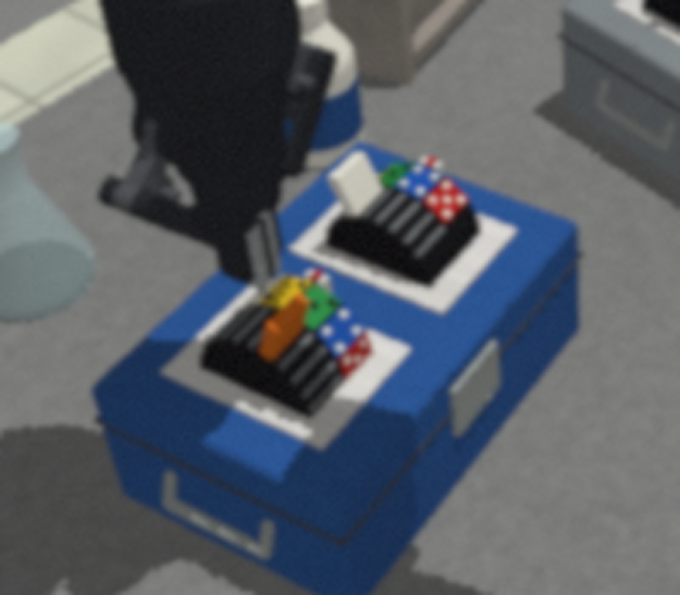

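View pics/top2c.png

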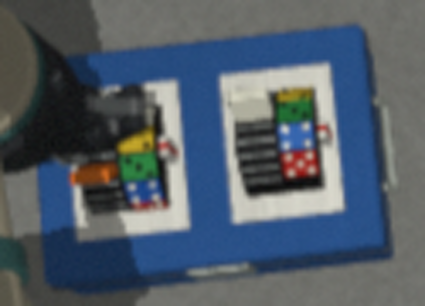

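The tab hasn't moved, and the fingers appear behind it. That conflicts with the reported TCP, so I'll compare the projected TCP with the image and depth before going further.

```bash
python3 -c "
from h import *
def proj(n,p):
    m=camera_model(n);K=np.array(m['camera_matrix']);T=np.linalg.inv(np.array(m['cam_to_world']));c=T[:3,:3]@p+T[:3,3]
    return K[0,0]*c[0]/-c[2]+K[0,2], K[1,1]*-c[1]/-c[2]+K[1,2], -c[2]
p=get_state()['position'];print(p,get_state()['qpos'].round(3))
for n in('side','top'):
    z=np.load(f'pics/{n}2.npz');d=z['d'];u,v,dd=proj(n,p);print(n,u,v,dd,'d there',d[int(v)-1:int(v)+2,int(u)-1:int(u)+2])
    q,ok=ana(n,z['im'],d,C=(.578,.1955))
    P=q; h=(d>0)&(abs(q[...,0])<.1)&(abs(q[...,1]-.06)<.06)&(q[...,2]>.115)&(q[...,2]<.2)
    for lo in np.arange(.115,.2,.01):
        s=h&(q[...,2]>=lo)&(q[...,2]<lo+.01)
        if s.sum()>5: print(round(lo,3),s.sum(),np.round(np.percentile(q[s][:,0],[3,50,97])*1000),np.round(np.percentile(q[s][:,1],[3,50,97])*1000))
    tabs(n,z['im'],d)
p=np.array([.5055,.2437,.2027]);print('s1',proj('side',p))
"

```

```text
[0.56649536 0.25753427 0.12418005] [3.140e-01 3.920e-01 1.515e+00 1.000e-03 1.234e+00 1.775e+00]
side 147.91295959344615 245.74310605757165 0.7232346376169358 d there [[0.73228544 0.73119116 0.7330616 ]
 [0.7330671  0.73019445 0.7302266 ]
 [0.72744066 0.7262687  0.7045569 ]]
0.115 431 [-20.  -2.  15.] [20. 49. 74.]
0.125 40 [-21. -19. -14.] [51. 69. 74.]
0.135 83 [-23. -20. -16.] [50. 62. 73.]
0.155 18 [-16. -15.  -8.] [58. 69. 72.]
0.165 82 [-17. -13.  -0.] [52. 70. 77.]
0.175 92 [-17. -13.   0.] [51. 70. 77.]
0.185 84 [-17. -13.  -4.] [51. 70. 78.]
0.195 26 [-17. -14. -10.] [55. 64. 78.]
side L 128 ymed 64.75842742552548 tab angle rad [-0.35111866] mean -0.38162422554399994 rms mm 1.2998940047918017
side R 135 ymed -36.40279648692655 tab angle rad [0.4231964] mean 0.3632750714884956 rms mm 1.286993968058533
top 127.47404011544708 187.0376680356579 0.9523317964879116 d there [[0.9533786  0.9542529  0.955162  ]
 [0.95663035 0.9565283  0.9566599 ]
 [0.9590645  0.9556599  0.95756173]]
0.115 242 [-21.  -5.  12.] [20. 39. 67.]
0.125 10 [-17. -11.  -1.] [35. 51. 60.]
0.135 51 [-22. -18. -12.] [50. 63. 72.]
0.165 13 [-15. -14. -10.] [52. 61. 71.]
0.175 10 [-15. -14. -11.] [55. 59. 68.]
0.185 7 [-15. -14.  -9.] [52. 64. 70.]
top L 60 ymed 60.36743495444734 tab angle rad [-0.32990423] mean -0.3095633900543892 rms mm 1.287539912979703
top R 91 ymed -38.3377193954846 tab angle rad [0.43111012] mean 0.37870946748730877 rms mm 1.238875187800953
s1 (np.float64(177.30226231119696), np.float64(219.8911240573275), np.float64(0.6558000402848448))
```

```bash
python3 -c "
from h import *
z=np.load('pics/side2.npz');d=z['d'];im=z['im']
q,ok=ana('side',im,d,C=(.578,.1955))
for u in (142,145,147,149,151):
    print(u,[(v,*(np.round(q[v,u]*1000).astype(int).tolist()),im[v,u].tolist()) for v in range(226,244,1)])
cv2.imwrite('pics/s2z.png',cv2.resize(im[200:270,110:200,::-1],None,fx=8,fy=8,interpolation=cv2.INTER_NEAREST))
"

```

```text
142 [(226, -12, 74, 180, [30, 30, 33]), (227, -13, 75, 179, [28, 27, 30]), (228, -12, 75, 177, [27, 29, 31]), (229, -12, 75, 175, [23, 25, 28]), (230, -13, 76, 174, [22, 23, 25]), (231, -13, 76, 172, [25, 26, 29]), (232, -13, 77, 171, [32, 37, 52]), (233, 53, 17, 86, [60, 74, 101]), (234, 52, 18, 85, [108, 122, 148]), (235, 47, 23, 89, [160, 167, 181]), (236, 48, 23, 86, [189, 191, 194]), (237, 44, 27, 88, [194, 192, 189]), (238, 44, 27, 86, [174, 173, 168]), (239, 25, 45, 109, [138, 137, 131]), (240, 21, 50, 113, [94, 94, 91]), (241, 19, 52, 113, [64, 65, 64]), (242, 14, 57, 118, [51, 53, 54]), (243, 12, 58, 118, [43, 44, 44])]
145 [(226, -14, 70, 178, [91, 93, 93]), (227, -14, 70, 176, [91, 94, 93]), (228, -13, 69, 173, [91, 93, 94]), (229, -13, 70, 171, [89, 92, 92]), (230, -11, 69, 167, [82, 84, 85]), (231, -12, 70, 167, [82, 83, 83]), (232, -12, 71, 165, [88, 91, 91]), (233, -12, 71, 163, [100, 102, 101]), (234, -11, 70, 160, [127, 127, 125]), (235, 45, 19, 86, [151, 150, 147]), (236, 26, 36, 108, [146, 144, 138]), (237, 22, 41, 112, [135, 133, 122]), (238, 17, 46, 116, [123, 12
[... 1382 characters left out ...]
, 2, 53, 120, [48, 34, 28]), (243, 1, 54, 119, [85, 45, 24])]
151 [(226, -15, 59, 169, [82, 89, 97]), (227, -15, 59, 167, [85, 89, 96]), (228, -17, 61, 168, [83, 87, 96]), (229, -15, 60, 163, [77, 86, 101]), (230, -15, 60, 161, [76, 90, 112]), (231, 42, 6, 86, [95, 103, 115]), (232, 18, 29, 115, [119, 118, 104]), (233, 15, 32, 117, [128, 118, 81]), (234, 12, 36, 119, [127, 111, 53]), (235, 9, 39, 120, [124, 106, 32]), (236, 9, 39, 119, [124, 105, 23]), (237, 8, 41, 119, [128, 109, 23]), (238, 4, 45, 121, [132, 111, 23]), (239, 4, 45, 119, [128, 108, 27]), (240, 3, 47, 120, [100, 81, 25]), (241, 1, 49, 120, [84, 53, 18]), (242, -15, 65, 140, [103, 53, 16]), (243, -18, 68, 141, [119, 60, 19])]
```

View pics/s2z.png

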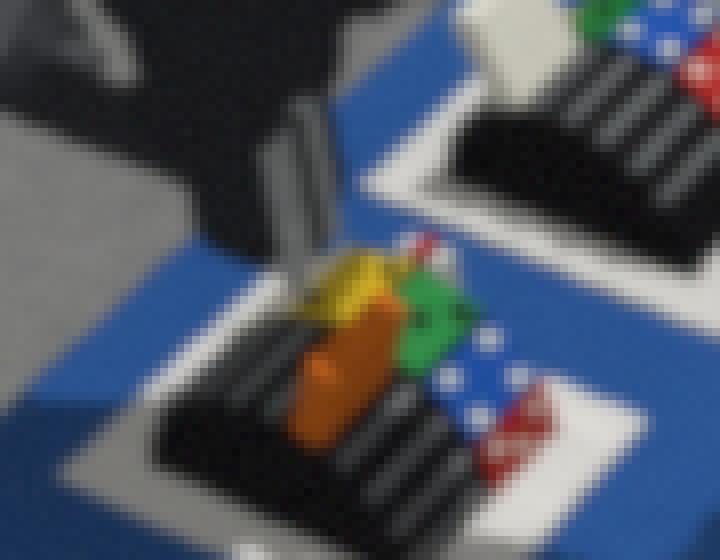

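```bash
python3 -c "
from h import *
go(.005,.062,.124)
im,d=save('side','side3')
q,ok=ana('side',im,d,C=(.578,.1955))
for u in (145,147,149): print([(v,*(np.round(q[v,u]*1000).astype(int).tolist())) for v in range(228,238,1)])
go(.005,.062,.124); print(get_state())
"

```

```text
t 4.5 chest xy mm [-4.7 62.9] z 0.1242 shift tool [0.0097 0.0009 0.0002] turn [-0.05  0.01  0.01] F [ 0.5  -0.55  0.33] w 0.0001830774384571309
[(228, -13, 69, 173), (229, -13, 70, 171), (230, -13, 71, 170), (231, -12, 70, 167), (232, -12, 71, 165), (233, -11, 70, 162), (234, -10, 69, 158), (235, 46, 18, 85), (236, 26, 37, 108), (237, 20, 42, 113)]
[(228, -16, 68, 173), (229, -18, 71, 174), (230, -17, 70, 171), (231, -16, 70, 168), (232, -16, 70, 166), (233, -15, 69, 163), (234, -15, 69, 161), (235, 20, 37, 114), (236, 17, 40, 116), (237, 14, 44, 119)]
[(228, -16, 64, 169), (229, -16, 65, 168), (230, -16, 65, 166), (231, -16, 66, 165), (232, -17, 66, 163), (233, 21, 31, 113), (234, 17, 35, 116), (235, 15, 37, 117), (236, 11, 42, 120), (237, 10, 43, 120)]
t 4.55 chest xy mm [-4.9 63. ] z 0.1243 shift tool [0.0099 0.001  0.0003] turn [-0.05  0.    0.02] F [ 0.16 -0.5   0.2 ] w -8.31283552220372e-05
{'clock': 4.55, 'qpos': array([3.14553989e-01, 3.92021413e-01, 1.51533363e+00, 8.79145288e-04,
       1.23414802e+00, 1.77534291e+00]), 'qd': array([ 0.00133497, -0.00738779,  0.00506332, -0.00089133, -0.00116437,
        0.00029422]), 'effort': array([-1.13077364e-01, -4.69570220e+01, -2.34402949e+01, -3.35774675e-03,
       -3.35254683e-02, -3.83443939e-04]), 'position': array([0.5662418 , 0.25755874, 0.12425447]), 'ee_rot': array([-4.12504801e-04,  9.98495562e-01,  5.48310009e-02, -6.31862676e-05]), 'contact_force': array([ 0.16472236, -0.50314867,  0.19998529]), 'moment': array([-0.03065447,  0.03250947, -0.00937443]), 'width': -8.31283552220372e-05}
```

Both looks agree. The fingertips end at z≈0.158, about 34 mm above the reported TCP (0.124), so they passed over the tab without touching it. I'll trust the camera. I'll back off to the clear front part of the lid and lower in steps with checks, since a reported 0.091 is above the lid under either reading.

Call:
drive_tool(motion="0 0 0 -0.015 0 -0.01 0;0 0 0 -0.02 0 0 0;0 0 0 -0.02 0 0 0;0 0 0 0 0 0 0;0 0 0 0 0 0.012 0;0 0 0 0 0 0.012 0;0 0 0 0 0 0 0;0 0 0 0 0 0 0")

```text
clock: 5.55
position: [0.5072, 0.2512, 0.1113]
ee_rot: [-0.001, 0.998, 0.055, 0.0]
contact_force: [0.3, 0.9, 0.0]
width: -0.0001
```

```bash
cat >> h.py <<'E'
def tip(f):
    im,d=save('side',f);q,ok=ana('side',im,d,C=(.578,.1955))
    go(-.058,.062,.124)
    x=get_state()['position'];
    cv2.imwrite(f'pics/{f}c.png',cv2.resize(im[150:325,70:270,::-1],None,fx=3.4,fy=3.4,interpolation=2))
    tabs('side',im,d,.0863); return im,d,q
E
python3 -c "
from h import *
im,d,q=tip('side4')"
```

```text
t 5.6 chest xy mm [-64.4  63.1] z 0.1113 shift tool [ 0.0064  0.0011 -0.0127] turn [-0.07 -0.01  0.05] F [-0.84  0.26 -0.7 ] w -0.00018073478544241518
side L 108 ymed 67.53477067157132 tab angle rad [-0.34353234] mean -0.3815302764228133 rms mm 1.2908092414705046
  return _methods._mean(a, axis=axis, dtype=dtype,
  ret = ret.dtype.type(ret / rcount)
Traceback (most recent call last):
  File "h.py", line 41, in tip
    tabs('side',im,d,.0863); return im,d,q
    ~~~~^^^^^^^^^^^^^^^^^^^
  File "h.py", line 26, in tabs
    f=least_squares(res,[a0],loss='soft_l1',f_scale=.002)
ValueError: Initial guess is outside of provided bounds
```

View pics/side4c.png

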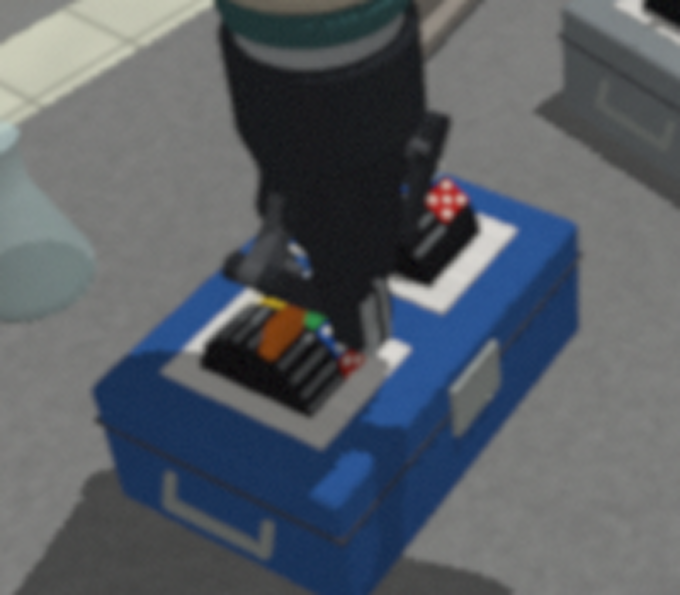

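```bash
sed -i "s/        a0=np.mean/        if len(T)<20: continue\n        a0=np.mean/" h.py; python3 -c "
from h import *
z=np.load('pics/side4.npz');q,ok=ana('side',z['im'],z['d'],C=(.578,.1955))
for u in (176,178,180,182): print(u,[(v,*(np.round(q[v,u]*1000).astype(int).tolist())) for v in range(244,257,1)])
"
```

```text
176 [(244, -72, 72, 170), (245, -73, 73, 169), (246, -73, 74, 168), (247, -72, 73, 164), (248, -72, 73, 162), (249, -72, 73, 160), (250, -72, 74, 159), (251, -72, 73, 157), (252, -72, 74, 156), (253, -72, 74, 153), (254, -35, 34, 93), (255, -35, 34, 92), (256, -35, 34, 89)]
178 [(244, -75, 70, 170), (245, -75, 71, 168), (246, -74, 70, 165), (247, -74, 70, 163), (248, -73, 70, 161), (249, -73, 70, 158), (250, -73, 70, 156), (251, -72, 70, 153), (252, -71, 69, 150), (253, -72, 70, 149), (254, -72, 70, 146), (255, -35, 30, 88), (256, -36, 32, 88)]
180 [(244, -77, 68, 169), (245, -76, 68, 167), (246, -75, 67, 163), (247, -76, 68, 162), (248, -76, 68, 160), (249, -76, 69, 159), (250, -76, 69, 156), (251, -76, 70, 156), (252, -75, 69, 152), (253, -76, 70, 151), (254, -38, 27, 89), (255, -38, 28, 87), (256, -39, 29, 87)]
182 [(244, -77, 64, 165), (245, -77, 64, 163), (246, -76, 64, 161), (247, -76, 64, 159), (248, -76, 64, 157), (249, -76, 64, 154), (250, -77, 65, 154), (251, -75, 64, 150), (252, -36, 20, 87), (253, -38, 22, 87), (254, -40, 25, 88), (255, -41, 27, 88), (256, -43, 29, 88)]
```

The offset holds: tips at about 0.146, reported 0.111. I'll lower another 21 mm so the tips are truly at about 0.125, then push.

Call:
drive_tool(motion="0 0 0 0 0 0.011 0;0 0 0 0 0 0.01 0;0 0 0 0 0 0 0;0 0 0 0 0 0 0")

```text
clock: 6.1
position: [0.5074, 0.2511, 0.0885]
ee_rot: [-0.001, 0.998, 0.055, -0.0]
contact_force: [0.8, 0.4, 0.6]
width: 0.0002
```

```bash
python3 -c "
from h import *
im,d,q=tip('side5')
for u in (178,180,182): print(u,[(v,*(np.round(q[v,u]*1000).astype(int).tolist())) for v in range(258,274,1)])
"
```

```text
t 6.15 chest xy mm [-64.2  63. ] z 0.0886 shift tool [ 0.0062  0.001  -0.0354] turn [-0.06  0.01  0.04] F [ 0.3  -0.83  0.11] w -2.61750598432323e-05
side L 23 ymed 72.72058688730156 tab angle rad [-0.36072475] mean -0.3757368634878447 rms mm 2.012893013605477
178 [(258, -73, 73, 141), (259, -71, 71, 136), (260, -72, 72, 135), (261, -72, 72, 133), (262, -72, 73, 132), (263, -73, 74, 132), (264, -46, 45, 87), (265, -48, 48, 88), (266, -50, 50, 88), (267, -50, 51, 87), (268, -51, 52, 86), (269, -52, 53, 85), (270, -54, 56, 86), (271, -55, 58, 87), (272, -57, 60, 87), (273, -57, 60, 85)]
180 [(258, -75, 71, 141), (259, -74, 70, 137), (260, -74, 70, 135), (261, -74, 70, 132), (262, -74, 71, 131), (263, -73, 70, 127), (264, -73, 70, 125), (265, -51, 46, 87), (266, -52, 47, 87), (267, -52, 48, 85), (268, -54, 51, 86), (269, -55, 52, 86), (270, -57, 54, 87), (271, -59, 56, 87), (272, -59, 57, 85), (273, -59, 58, 85)]
182 [(258, -77, 68, 138), (259, -76, 68, 136), (260, -76, 67, 133), (261, -76, 68, 131), (262, -76, 68, 130), (263, -76, 69, 128), (264, -52, 42, 86), (265, -53, 44, 86), (266, -54, 45, 86), (267, -56, 47, 87), (268, -56, 48, 85), (269, -59, 52, 88), (270, -60, 53, 87), (271, -60, 53, 85), (272, -62, 56, 86), (273, -64, 58, 87)]
```

View pics/side5c.png

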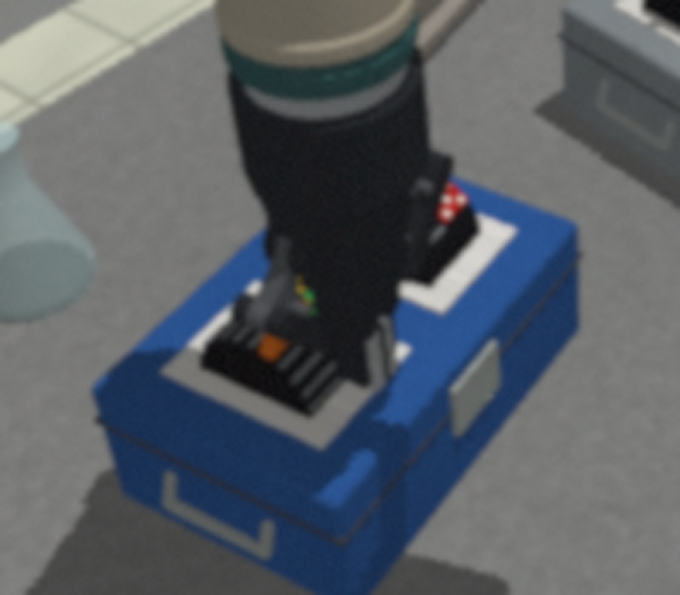

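Call:
drive_tool(motion="0 0 0 0.01 0.001 -0.001 0;0 0 0 0.01 0 0 0;0 0 0 0.01 0 0 0;0 0 0 0.01 0 0 0;0 0 0 0.01 0 0 0;0 0 0 0.005 0 0 0;0 0 0 0 0 0 0")

```text
clock: 7.02
position: [0.5644, 0.2566, 0.0904]
ee_rot: [-0.001, 0.998, 0.055, -0.002]
contact_force: [-2.1, -0.9, 2.9]
width: -0.0001
```

```bash
python3 -c "
from h import *
im,d,q=tip('side6')
im,d=save('top','top6');tabs('top',im,d)
cv2.imwrite('pics/top6c.png',cv2.resize(im[140:230,100:225,::-1],None,fx=4,fy=4,interpolation=2))
"
```

```text
t 7.075 chest xy mm [-6.9 62.2] z 0.0904 shift tool [-0.0512  0.0001 -0.0334] turn [-0.08  0.19  0.03] F [-1.23  0.12  1.86] w 0.00020607077484988292
side L 166 ymed 69.47056735528507 tab angle rad [-0.21963841] mean -0.20028984930848584 rms mm 6.76802929615598
side R 133 ymed -35.89484622166851 tab angle rad [0.41937756] mean 0.3569978072011743 rms mm 1.3415432066324757
top L 21 ymed 57.50628044462261 tab angle rad [-0.29455921] mean -0.2974950270218858 rms mm 2.498479412369461
top R 96 ymed -38.41855654820405 tab angle rad [0.43028775] mean 0.37511053606679057 rms mm 1.1897460547229526
```

View pics/side6c.png

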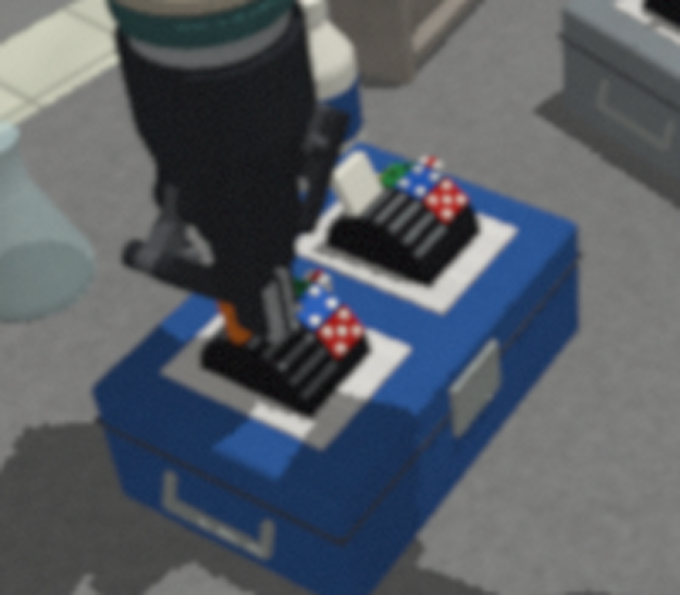

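View pics/top6c.png

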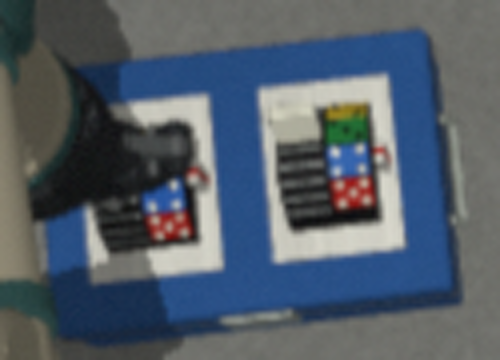

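The tab is now being pushed: the orange tab leans back at (238,320) and the blue field is near the post. I'll continue in small steps.

Call:
drive_tool(motion="0 0.2 0 0.004 0 0 0;0 0 0 0.004 0 0 0;0 0 0 0.003 0 0 0;0 0 0 0 0 0 0;0 0 0 0 0 0 0")

```text
clock: 7.75
position: [0.5728, 0.2575, 0.0889]
ee_rot: [-0.0, 0.998, 0.055, -0.003]
contact_force: [-3.0, 0.1, 1.1]
width: -0.0002
```

```bash
python3 -c "
from h import *
go(.008,.062,.0905)
"
```

```text
t 7.75 chest xy mm [ 1.6 62.2] z 0.0889 shift tool [ 0.0064  0.0002 -0.0016] turn [-0.05  0.31  0.05] F [-3.    0.06  1.06] w -0.00020021090796569488
```

Call:
drive_tool(motion="0 0.3 0 -0.02 0 -0.001 0;0 0 0 -0.02 0 0 0;0 0 0 -0.02 0 -0.01 0;0 0 0 0 0 -0.03 0;0 0 0 0 0 -0.03 0;0 0 0 0 0 0 0")

```text
clock: 8.5
position: [0.5194, 0.2515, 0.1662]
ee_rot: [-0.002, 0.998, 0.055, 0.011]
contact_force: [0.7, -0.4, -0.1]
width: 0.0
```

```bash
python3 -c "
from h import *
im,d,q=tip('side7')
im,d=save('top','top7');tabs('top',im,d)
cv2.imwrite('pics/top7c.png',cv2.resize(im[140:230,100:225,::-1],None,fx=5,fy=5,interpolation=2))
"
```

```text
t 8.55 chest xy mm [-53.2  61.9] z 0.1647 shift tool [-0.0055 -0.0001  0.0406] turn [-0.1  -1.1   0.05] F [ 0.04  0.05 -0.33] w 0.00015102698512980102
side L 177 ymed 64.01241645990395 tab angle rad [0.37821804] mean 0.31819084576305057 rms mm 1.2561199635698241
side R 35 ymed -43.51888408361461 tab angle rad [0.23974686] mean 0.3004865013431349 rms mm 4.615168262690488
top L 91 ymed 61.91606124496802 tab angle rad [0.39421689] mean 0.3427124889262342 rms mm 1.2001403119670688
top R 90 ymed -38.174650330160304 tab angle rad [0.429563] mean 0.3796688187951787 rms mm 1.1252237007862533
```

View pics/side7c.png

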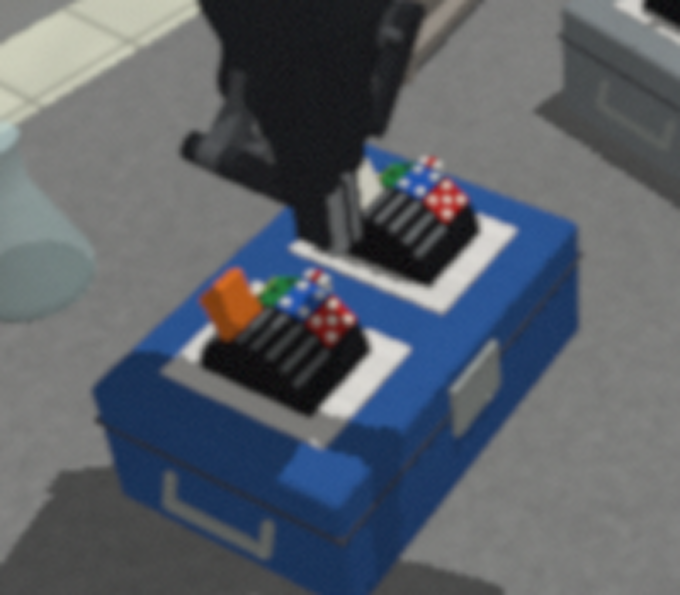

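View pics/top7c.png

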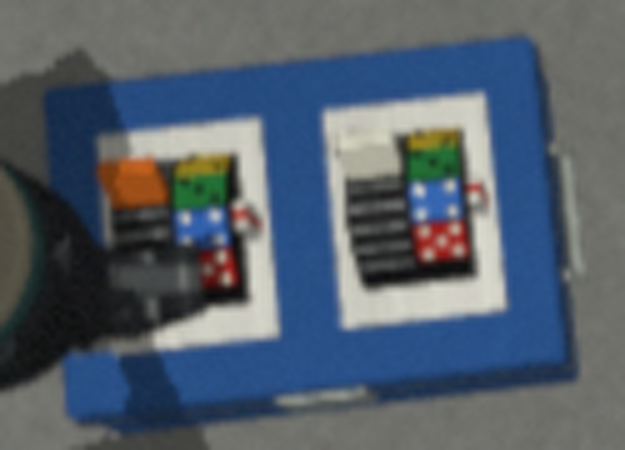

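The tab is at +0.39, as my contact model predicted (0.40). I need another 0.13 rad, which puts the end at a TCP chest x of about +7.8 mm.

Call:
drive_tool(motion="-0.1 -1.1 0 -0.006 0 0.025 0;0 0 0 0 0 0.025 0;0 0 0 0 0 0.02 0;0 0 0 0 0 0 0;0 0 0 0 0 0 0")

```text
clock: 9.22
position: [0.5095, 0.249, 0.087]
ee_rot: [0.001, 0.998, 0.055, -0.004]
contact_force: [-0.9, 0.4, 0.5]
width: -0.0
```

```bash
python3 -c "
from h import *
go(.008,.062,.0905)
"
```

```text
t 9.225 chest xy mm [-62.2  60.7] z 0.087 shift tool [ 0.0702 -0.0013 -0.0041] turn [0.14 0.49 0.03] F [-0.89  0.37  0.51] w -2.289328782871167e-05
```

Call:
drive_tool(motion="0.1 0.5 0 0 -0.001 -0.0035 0;0 0 0 0.012 0 0 0;0 0 0 0.012 0 0 0;0 0 0 0.012 0 0 0;0 0 0 0.012 0 0 0;0 0 0 0.008 0 0 0;0 0 0 0 0 0 0;0 0 0 0 0 0 0")

```text
clock: 10.22
position: [0.5717, 0.2572, 0.0928]
ee_rot: [-0.0, 0.998, 0.055, 0.003]
contact_force: [0.2, 0.0, 0.1]
width: -0.0003
```

```bash
python3 -c "
from h import *
go(.008,.062,.0905)
"
```

```text
t 10.225 chest xy mm [ 0.5 62. ] z 0.0928 shift tool [ 0.0075 -0.      0.0024] turn [-0.02 -0.32  0.01] F [0.23 0.01 0.08] w -0.0003258931444865165
```

Call:
drive_tool(motion="0 -0.3 0 0.003 0 0.0022 0;0 0 0 0.004 0 0 0;0 0 0 0.001 0 0 0;0 0 0 0 0 0 0;0 0 0 0 0 0 0")

```text
clock: 10.85
position: [0.5762, 0.2577, 0.0901]
ee_rot: [0.0, 0.998, 0.055, -0.003]
contact_force: [-1.3, 0.8, 0.5]
width: 0.0002
```

```bash
python3 -c "
from h import *
go(.008,.062,.0905)
"
```

```text
t 10.85 chest xy mm [ 5.1 62.1] z 0.0901 shift tool [ 0.0029  0.0001 -0.0004] turn [0.01 0.37 0.04] F [-1.27  0.83  0.52] w 0.00017845905316468387
```

Call:
drive_tool(motion="0 0.3 0 0.003 0 0 0;0 0 0 0.001 0 0 0;0 0 0 0 0 0 0;0 0 0 0 0 0 0")

```text
clock: 11.35
position: [0.5785, 0.258, 0.0893]
ee_rot: [0.0, 0.998, 0.055, -0.002]
contact_force: [-2.4, 0.1, 0.6]
width: -0.0001
```

```bash
python3 -c "
from h import *
go(.008,.062,.0905)
"
```

```text
t 11.35 chest xy mm [ 7.3 62. ] z 0.0893 shift tool [ 0.0006  0.     -0.0012] turn [0.03 0.28 0.04] F [-2.37  0.08  0.6 ] w -7.608324027841245e-05
```

Call:
drive_tool(motion="0 0.3 0 -0.02 0 -0.001 0;0 0 0 -0.025 0 0 0;0 0 0 -0.02 0 -0.02 0;0 0 0 0 0 -0.05 0;0 0 0 -0.03 0 -0.04 0;0 0 0 -0.03 0 0 0;0 0 0 -0.03 0 0 0;0 0 0 0 0 0 0")

```text
clock: 12.35
position: [0.436, 0.2431, 0.2068]
ee_rot: [-0.003, 0.998, 0.054, 0.019]
contact_force: [0.7, 0.8, 0.1]
width: -0.0002
```

```bash
python3 -c "
from h import *
im,d,q=tip('side8')
im,d=save('top','top8');tabs('top',im,d)
cv2.imwrite('pics/top8c.png',cv2.resize(im[140:230,100:225,::-1],None,fx=5,fy=5,interpolation=2))
"
```

```text
t 12.4 chest xy mm [-134.4   62.9] z 0.2069 shift tool [0.0731 0.0012 0.0858] turn [-0.23 -2.24 -0.04] F [ 0.06  0.11 -0.8 ] w 0.0002451870153487619
side L 175 ymed 63.39507476603526 tab angle rad [0.49597147] mean 0.4280225925589342 rms mm 1.2537463935742839
side R 140 ymed -35.899108625291056 tab angle rad [0.41476066] mean 0.3578429732457641 rms mm 1.3333508854211085
top L 99 ymed 61.487340593178125 tab angle rad [0.50816648] mean 0.45648262110466864 rms mm 1.1971719659534241
top R 94 ymed -38.209061917667846 tab angle rad [0.43008417] mean 0.3769805580276165 rms mm 1.0982769295128807
```

View pics/side8c.png

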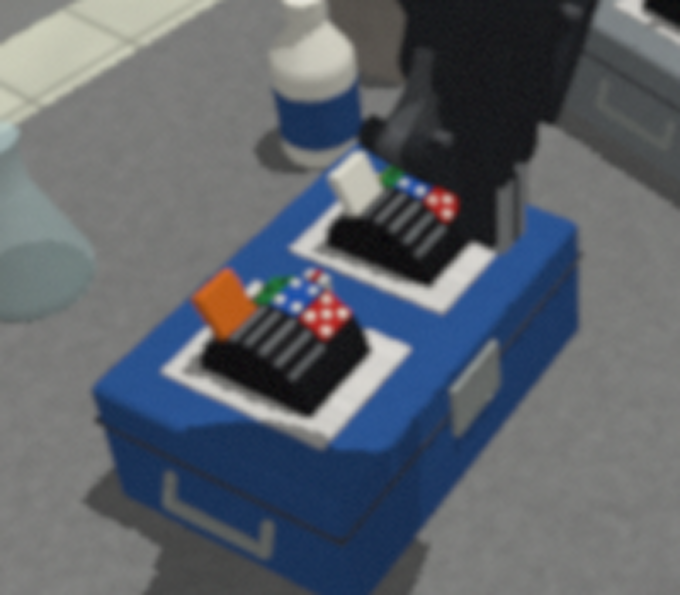

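View pics/top8c.png

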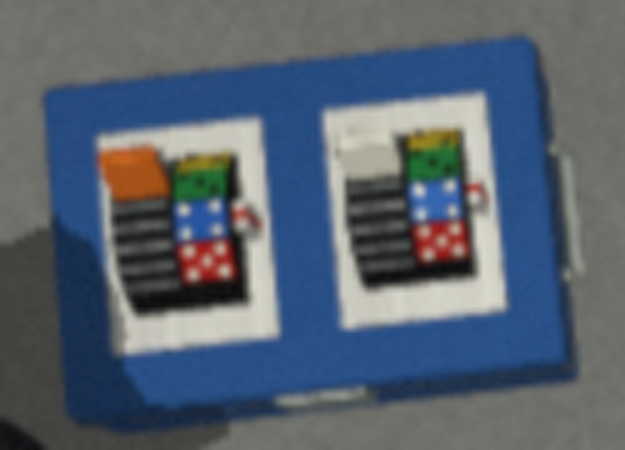

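Left wheel is at about +0.50 by both cameras. Its blue four-dot field is at the post: side crop (297,295), top crop (200,220). Before working behind the right wheel I'll check the bottle's clearance.

```bash
python3 -c "
from h import *
z=np.load('pics/top8.npz');q,ok=ana('top',z['im'],z['d'],C=(.578,.1955))
s=(q[...,2]>.03)&(q[...,0]>.076)&(q[...,0]<.3)&(abs(q[...,1])<.2)&(z['d']>0)
p=q[s];print(np.percentile(p,[1,50,99],axis=0).round(3),len(p))
for a,b in((-.2,-.05),(-.05,.2)):
  r=p[(p[:,1]>a)&(p[:,1]<b)]
  if len(r):print(a,r.min(0).round(3),r.max(0).round(3),len(r))
go(.075,-.038,.2)
"
```

```text
[[ 0.134 -0.197  0.031]
 [ 0.206 -0.012  0.078]
 [ 0.246  0.039  0.124]] 1133
-0.2 [ 0.076 -0.199  0.03 ] [ 0.18  -0.065  0.127] 551
-0.05 [ 0.076 -0.024  0.03 ] [0.255 0.045 0.117] 582
t 12.45 chest xy mm [-134.    62.8] z 0.2065 shift tool [0.2087 0.1007 0.0141] turn [-0.22 -2.19 -0.06] F [ 0.02 -0.76 -1.13] w 5.219520146438756e-05
```

Call:
drive_tool(motion="-0.2 -2.2 0 0.045 0.025 0 0;0 0 0 0.045 0.025 0 0;0 0 0 0.045 0.025 0 0;0 0 0 0.045 0.022 0 0;0 0 0 0.01 0 0 0;0 0 0 0 0 0 0;0 0 0 0 0 0 0")

```text
clock: 13.32
position: [0.6528, 0.1653, 0.2047]
ee_rot: [-0.001, 0.999, 0.054, 0.003]
contact_force: [-1.1, -0.5, 0.3]
width: 0.0002
```

```bash
python3 -c "
from h import *
go(.062,-.038,.0905)
"
```

```text
t 13.325 chest xy mm [ 71.1 -38.1] z 0.2047 shift tool [-0.0098 -0.      0.1141] turn [-0.06 -0.35 -0.09] F [-1.13 -0.52  0.29] w 0.00024589525843600506
```

Call:
drive_tool(motion="0 -0.3 0 -0.008 0 0.03 0;0 0 0 0 0 0.03 0;0 0 0 0 0 0.02 0;0 0 0 0 0 0 0;0 0 0 0 0 0 0")

```text
clock: 13.95
position: [0.6409, 0.1683, 0.127]
ee_rot: [-0.001, 0.998, 0.057, 0.002]
contact_force: [-0.5, -1.2, -0.6]
width: -0.0002
```

```bash
python3 -c "
from h import *
im,d,q=tip('side9');go(.062,-.038,.0905)
s=(d>0)&(abs(q[...,0]-.062)<.025)&(abs(q[...,1]+.038)<.03)&(q[...,2]>.1)
print(np.percentile(q[s],[1,3,50],axis=0))
"
```

```text
t 14.0 chest xy mm [ 59.5 -33.9] z 0.127 shift tool [-0.1172 -0.0963  0.0026] turn [-0.11 -0.28  0.22] F [ 0.13  0.44 -0.42] w -0.00030786677506911366
side L 173 ymed 63.529455460420074 tab angle rad [0.4958549] mean 0.42993390075315885 rms mm 1.1975372597811502
side R 140 ymed -35.15056476012156 tab angle rad [0.41738877] mean 0.3584735078957968 rms mm 1.205009783977052
t 14.0 chest xy mm [ 59.5 -33.9] z 0.127 shift tool [0.0023 0.0042 0.0365] turn [-0.11 -0.28  0.22] F [ 0.13  0.44 -0.42] w -0.00030786677506911366
[[ 0.03753082 -0.06673274  0.16637851]
 [ 0.03828377 -0.0635644   0.17143896]
 [ 0.04666409 -0.02659887  0.23113272]]
```

View pics/side9c.png

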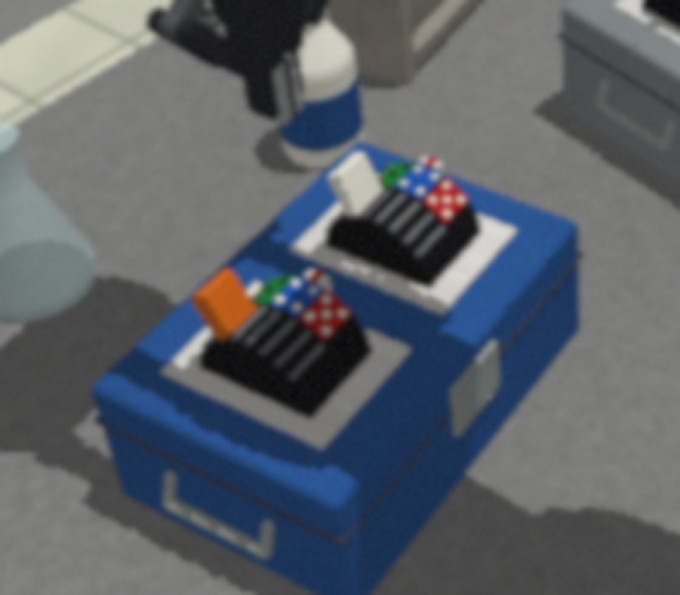

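Call:
drive_tool(motion="-0.1 -0.3 0.2 0.004 0.004 0.018 0;0 0 0 0 0 0.016 0;0 0 0 0 0 0 0;0 0 0 0 0 0 0")

```text
clock: 14.5
position: [0.6465, 0.1646, 0.0918]
ee_rot: [-0.0, 0.999, 0.055, 0.001]
contact_force: [-0.3, 0.3, 0.6]
width: 0.0002
```

```bash
python3 -c "
from h import *
im,d,q=tip('side10');go(.062,-.038,.0905)
u0=150
print([(u,max((v for v in range(150,215) if q[v,u,2]>.1 and .03<q[v,u,0]<.09),default=0)) for u in range(146,164,2)])
for u in (150,154,156,158):
  vs=[v for v in range(150,215) if q[v,u,2]>.1 and .03<q[v,u,0]<.09]
  if vs: print(u,q[vs[-1],u].round(3))
"
```

```text
t 14.55 chest xy mm [ 64.6 -38.2] z 0.0917 shift tool [-0.1225 -0.1002 -0.0324] turn [-0.   -0.06  0.01] F [ 0.3  -0.3  -1.03] w 0.0001254634090209658
side L 170 ymed 63.15510638196808 tab angle rad [0.49679607] mean 0.43144022486221045 rms mm 1.2261724166968242
side R 140 ymed -35.66663852441848 tab angle rad [0.41534997] mean 0.3572166558858127 rms mm 1.3130385027973206
t 14.55 chest xy mm [ 64.6 -38.2] z 0.0917 shift tool [-0.0026 -0.0002  0.0012] turn [-0.   -0.06  0.01] F [ 0.3  -0.3  -1.03] w 0.0001254634090209658
[(146, 195), (148, 196), (150, 197), (152, 198), (154, 199), (156, 198), (158, 196), (160, 195), (162, 170)]
150 [ 0.061 -0.026  0.134]
154 [ 0.059 -0.032  0.126]
156 [ 0.053 -0.032  0.131]
158 [ 0.052 -0.037  0.132]
```

View pics/side10c.png

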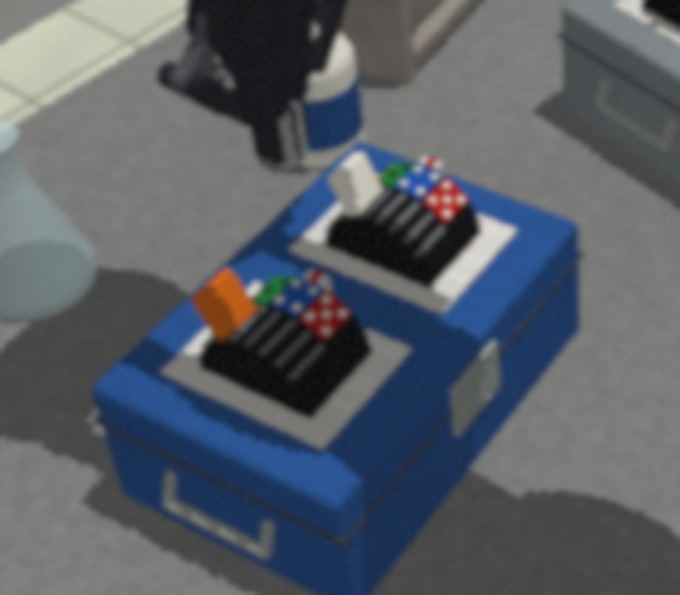

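Call:
drive_tool(motion="0 0 0 -0.012 0 0.0012 0;0 0 0 -0.012 0 0 0;0 0 0 -0.012 0 0 0;0 0 0 -0.01 0 0 0;0 0 0 -0.01 0 0 0;0 0 0 0 0 0 0;0 0 0 0 0 0 0")

```text
clock: 15.42
position: [0.5913, 0.1585, 0.0943]
ee_rot: [-0.0, 0.998, 0.055, 0.007]
contact_force: [3.4, 0.3, 3.0]
width: -0.0
```

```bash
python3 -c "
from h import *
go(-.0075,-.038,.0905)
"
```

```text
t 15.425 chest xy mm [  9.2 -38.2] z 0.0943 shift tool [-0.0167 -0.0002  0.0036] turn [-0.01 -0.8   0.01] F [3.41 0.31 3.05] w -1.8375711732689995e-05
```

Call:
drive_tool(motion="0 -0.8 0 -0.005 0 0.0035 0;0 0 0 -0.004 0 0 0;0 0 0 -0.003 0 0 0;0 0 0 0 0 0 0;0 0 0 0 0 0 0")

```text
clock: 16.05
position: [0.5802, 0.1573, 0.0896]
ee_rot: [-0.0, 0.999, 0.055, 0.0]
contact_force: [3.8, 0.5, 1.7]
width: -0.0001
```

```bash
python3 -c "
from h import *
im,d,q=tip('side11');go(-.0075,-.038,.0905)
"
```

```text
t 16.1 chest xy mm [ -2.  -38.2] z 0.0896 shift tool [-0.056  -0.1002 -0.0344] turn [-0.02 -0.01 -0.  ] F [ 3.23 -0.05  0.72] w -0.0001840263817038454
side L 173 ymed 63.266278066436826 tab angle rad [0.49740924] mean 0.4325568306800444 rms mm 1.321954380616787
side R 210 ymed -31.476495848404117 tab angle rad [-0.32053367] mean -0.29372252276813104 rms mm 5.434028539112799
t 16.1 chest xy mm [ -2.  -38.2] z 0.0896 shift tool [-0.0055 -0.0002 -0.0009] turn [-0.02 -0.01 -0.  ] F [ 3.23 -0.05  0.72] w -0.0001840263817038454
```

View pics/side11c.png

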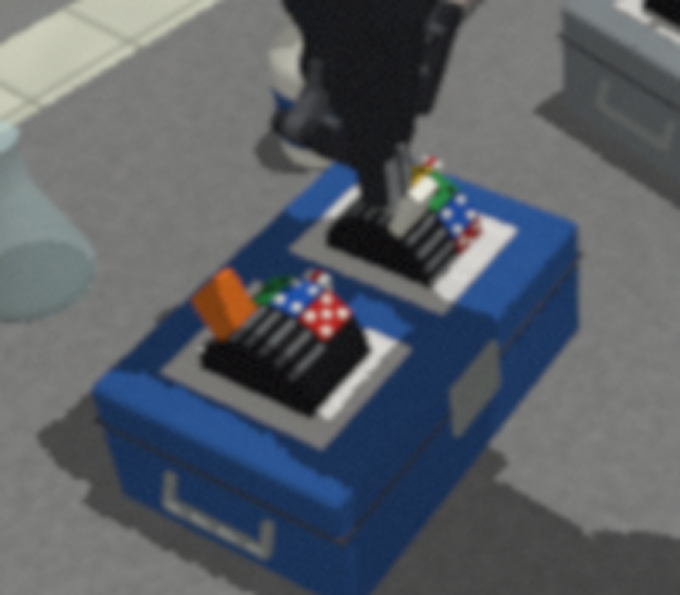

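The white tab now leans forward, near (405,215), and the yellow field is approaching the post. Now the last 5 mm.

Call:
drive_tool(motion="0 0 0 -0.003 0 0 0;0 0 0 -0.003 0 0 0;0 0 0 0 0 0 0;0 0 0 0 0 0 0")

```text
clock: 16.6
position: [0.574, 0.1567, 0.0893]
ee_rot: [-0.0, 0.999, 0.055, 0.0]
contact_force: [4.6, -0.2, -0.3]
width: -0.0
```

```bash
python3 -c "
from h import *
go(-.0075,-.038,.0905)
"
```

```text
t 16.6 chest xy mm [ -8.2 -38.2] z 0.0893 shift tool [ 0.0007 -0.0002 -0.0012] turn [-0.02 -0.03  0.  ] F [ 4.64 -0.2  -0.34] w -4.061924573377878e-05
```

Call:
drive_tool(motion="0 0 0 0.02 0 -0.001 0;0 0 0 0.025 0 0 0;0 0 0 0.02 0 -0.005 0;0 0 0 0 0 -0.05 0;0 0 0 0 0 -0.06 0;0 0 0 0 0 0 0;0 0 0 -0.05 0 0 0;0 0 0 -0.05 0 0 0;0 0 0 -0.05 0 0 0;0 0 0 -0.05 0 0 0;0 0 0 0 0 0 0;0 0 0 0 0 0 0")

```text
clock: 18.1
position: [0.4089, 0.1384, 0.2017]
ee_rot: [0.002, 0.998, 0.055, -0.034]
contact_force: [-0.5, -0.8, 0.1]
width: -0.0003
```

```bash
cat > fin.py <<'E'
from h import *
import sys
k=sys.argv[1]
im,d,q=tip('side'+k)
im,d=save('top','top'+k);tabs('top',im,d)
cv2.imwrite(f'pics/top{k}c.png',cv2.resize(im[140:230,100:225,::-1],None,fx=5,fy=5,interpolation=2))
E
python3 fin.py 12
```

```text
t 18.15 chest xy mm [-174.5  -38.3] z 0.2016 shift tool [ 0.1216 -0.1003  0.0693] turn [0.05 3.94 0.03] F [-0.41 -0.47  0.18] w 1.9731230710110966e-05
side L 174 ymed 63.349734653983525 tab angle rad [0.49709528] mean 0.4280210664032907 rms mm 1.2174135042839513
side R 82 ymed -32.83774156582961 tab angle rad [-0.55275007] mean -0.5526879284051871 rms mm 1.4959259301017525
top L 97 ymed 61.304844959700745 tab angle rad [0.50851902] mean 0.45252923153111807 rms mm 1.2866524647918502
top R 74 ymed -37.9809967320317 tab angle rad [-0.52469561] mean -0.4896187336767126 rms mm 1.1819427012266062
```

View pics/side12c.png

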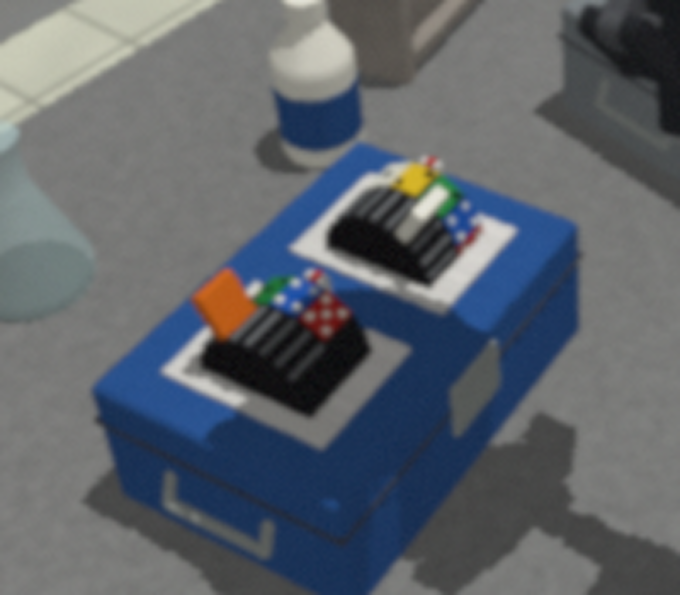

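View pics/top12c.png

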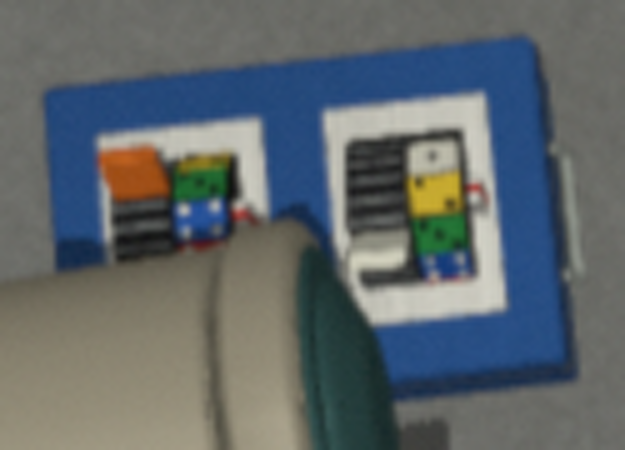

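Both codes are set and the arm is clear of everything, so I'm handing in.

```bash
python3 -c "
from h import *
s=get_state();print(s['clock'],s['qd'].round(3),s['contact_force'].round(2))
print(sign_off())"
```

```text
18.2 [-0.003  0.011 -0.023 -0.    -0.01  -0.   ] [-0.53  0.33 -0.37]
the job is handed in; nothing more can be done
None
```

The blue chest is set to 4-2 and the job was handed in at 18.2 s, with the arm backed off in free air. I set the left wheel first with shut fingertips, then the right one from behind.

**Final readings:**

| Wheel | Target (rad) | Side camera (rad) | Top camera (rad) | At the post |
|---|---|---|---|---|
| Left (orange tab) | +0.524 | +0.50 | +0.51 | four-dot blue field |
| Right (white tab) | -0.524 | -0.55 | -0.525 | two-dot yellow field |

All four readings are within about 0.03 rad of target. I did not correct the left wheel's slight shortfall.

**What disagreed:** the cameras showed the shut fingertips about 34 mm higher than the reported TCP height. Because of this, the first push went over the orange tab without touching it. I used the camera height after that, and the contacts matched it.

**Other checks:** force readings stayed below about 6 N each time I checked. I routed the arm clear of the grey chest, but did not re-measure its wheels at the end.

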